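# Hold a counterweight lever level over its fixture

### The job

Pick up the counterweight lever by the bare arm, gripped within a centimetre of its balance point, keeping it level, and bring it over the assembly fixture: the hub bore straight above the brass pin, the small eye above the fork rest, the underside about 4 cm above the top of the pin. Finish while still holding it there, level and still, so that a colleague can grease the pin, without it having touched the fixture; leave the other things on the bench alone.

Things in the scene. Friction and masses are not known exactly. Their poses are not given: they have to be found in the camera images.
- lever: loose lever lying flat, 0.88 kg in all. Origin: centre of the hub bore, at the underside; x along the arm from the hub to the small eye, z up. At x = 0 a round steel hub (66 mm diameter, 44 high, 32 bore), 0.40 kg. The aluminium arm is a bar 14 mm wide (y), 10 to 30 mm above the underside. It balances at the common centre of mass, between hub and red weight
- weight (a joint): place of the red weight (0.40 kg) along the arm, clamped tight (handling does not shift it): its middle lies at x = 130 mm + this value, from 0 to 0.11 m, in the lever's frame
- weight_mid (a point): middle of the red weight, a painted steel block 30 mm along the arm, 46 mm across and 42 mm high, with a black thumbscrew on top reaching 60 mm above the lever's underside; this point lies on the arm's middle line, 20 mm above the underside
- eye (a point): centre of the small eye (30 mm diameter, 40 mm high, 16 mm bore) at the end of the arm, at the underside: x = 275 mm in the lever's frame. The arm with this eye weighs 0.08 kg, its own centre of mass at x = 186 mm. Gripped well off its balance point, the lever can swing down in the fingers
- fixture: the assembly fixture, bolted to the worktop: a dark steel base plate 370 x 90 x 12 mm. Origin: on the worktop under the pin's axis; x runs along the plate from the pin to the fork rest. The plate reaches from x = -55 to 315 mm. A round seat 60 mm in diameter, its top at 32 mm, carries the pin; nothing stands higher than the pin
- pin_tip (a point): centre of the top of the brass pin, 23 mm in diameter, 62 mm above the worktop
- fork (a point): middle of the floor of the aluminium fork rest for the small eye, 275 mm from the pin's axis along the fixture's x and 32 mm above the worktop; its two cheeks, 38 mm apart, reach 50 mm above the worktop
- grease_tin: green tin, 67 mm in diameter, 58 mm high, origin at the middle of its underside; to be left alone
- ball_bearing: steel ball bearing, 47 mm in diameter, 14 mm high; to be left alone
- cup: open steel cup, 70 mm in diameter, 55 mm high; to be left alone
- ratchet: ratchet with a black handle, 38 x 191 x 28 mm, long along its y; to be left alone

How it is judged:
By the outcome, as a careful person would: the job done as asked, in the order asked, and still so for the second after the job is handed in, while the arm keeps its last pose, push and grip.
It also fails if it takes over 40 s, if anything falls off the work surface, if the arm or the gripper's body presses on something with over 40 N, if the wrist force passes 120 N, or if a joint passes its speed limit or range.

### The arm

A 7-joint arm with a two-finger parallel gripper is mounted at the origin on a cart in front of the work surface, level with it; the furniture and walls round the work are solid. World frame = base frame: x ahead of the robot, y to its left, z up, the work surface at z = 0. Lengths are in mm, angles in rad, forces in N, time in s.
With the tool pointing down it reaches from about 350 to 900 mm from the base axis. Payload 19.9 kg.
Tool frame: the origin (TCP) lies between the finger pads; the fingertips stand ctrl.finger_overhang ahead of it and the grasp point (between the pads) lies 8 mm behind it (ctrl.finger_overhang is the distance from the TCP to the fingertips, in mm); z points along the fingers, y is the line along which they close (so a half turn about z gives the same grasp; the last joint's range is limited). The gripper opens to 94 mm and grips with 3 to 60 N. Pads are 16 mm wide; open, the fingers measure 119 mm over their backs; the gripper's body (75 mm by 177 mm) begins 78 mm behind the grasp point.
Start: joints at [1.25, 0.417, -0.01, 1.614, 0.005, 1.111, -0.053], TCP at [171.996, -600.847, 216.425] pointing down, gripper open.
Joint ranges: [-2.81, 2.81], [-0.39, 2.02], [-1.27, 1.25], [0.06, 2.57], [-1.19, 4.33], [0.19, 2], [-2.82, 2.82]. Speed limits (rad/s): [1.89, 1.89, 2.39, 2.39, 3.01, 3.01, 3.01].

### API

Orientations are given as a 3x3 rotation matrix whose columns are the frame's x, y, z axes.
In Python, from plant import ctrl, cams, models gives the robot as it stands.
- The arm moves only by the tool move_arm, never from a script. Its argument "series" is one flat list of numbers, 7 for each row, row after row: the shift along the tool's x, y, z in units of 50 mm (1.0 is 50 mm), then the turn, a rotation vector about the tool's x, y, z in units of 90 degrees (1.0 is 90 degrees), then the opening, from -1 (shut) to 1 (fully open). A call has 1 to 10 rows; each row shifts and turns the commanded pose from where the row before left it, along the tool's axes as they then stand; what a row does not reach is not made up. A row lasts 1/8 s, in which the tool goes at most 62.5 mm and 10.7 degrees, less where a joint would pass 70% of its speed; a pose out of reach is approached as far as the arm can. A call with a number of a shift or a turn outside -1 to 1 is refused whole. A call with a gripper value outside its range is refused whole. The fingers move at their own pace and stop on an object; "force" is the grip in N (left out, the last holds). Time passes only in rows, so rows that do not move let the fingers close. It gives the time, the measured TCP pose, the force, the opening and the grip force at its end, in the units of the state.
- ctrl.get_obs(): the state, without advancing time (a new reading comes with each control period).
- cams.read_camera(name): name is "scene" or "top" or "wrist"; returns a dict with "frame" (400x640x3 uint8, red, green, blue), "intrinsics" (3x3 intrinsics, pixels), "rvec" (rotation vector, rad) and "tvec" (3), from world to camera coordinates, as OpenCV has them. Camera axes: x right, y down, z forward; pixel columns grow to the right and rows downward; lengths in mm; the calibration is good to about 2 mm. A picture is of the moment at which its call begins. There is no depth.
- ctrl.hand_in(): hands the job in; it is judged then, once.
Trained networks look in a picture, given as the dict that the camera call returned (one of the last four; its "shot" number tells which), for a name from the list of things; names that differ only in an ending like _2 or _b are one class to them, and where a whole thing is asked for, a point or a joint stands for the part that bears it (a point fixed in the world has none). Each returns a list of dicts, best first, with "p" (0 to 1); they miss things now and then, are a little off and sometimes report something else, mostly with a low value. They report only what shows in the picture. A call takes as long as a camera call.
- models.trace(picture, thing): "mask" (400x640 bool, what is visible of it) and "centre" ([column, row] in pixels, amid what is visible of it).
- models.place_of(picture, thing): "centre" ([column, row] in pixels: a listed point, or the origin of a listed thing).
The state is a dict: "clock": time; "q": joint angles; "qd": joint speeds; "joint_efforts": joint torques, N m; "ee_pos": TCP position; "tool_rot": TCP orientation; "force": force on the tool from outside, world axes, zero at the start; "ft_torque": the same for the moment, N m; "finger_gap": finger opening in mm; "finger_force": force on a finger pad.
Only numpy, scipy, OpenCV 4.12 (cv2) and the standard library are available. Lean on these libraries where they do the work, as an engineer would, in place of code of your own. Each camera call takes 0.05 s, during which the arm holds its last target. There are 200 camera calls.

## Working session

There is one attempt and no reset: what is moved stays moved. The work goes in short steps, Python scripts to look and compute and a tool call to move; the robot and the scene stay as the last step left them, time stands still between calls to the robot, and variables do not carry over. Pictures are saved under pics/ and viewed, at most 10 in all, crops included, and the job is handed in when it is done.

Besides the shell and the picture viewer there is one more tool, called after "Call:" as name(argument=value, ...), one argument or row to a line, values as JSON. move_arm: Moves the arm, as the interface text tells. Its arguments: {"type":"object","properties":{"series":{"type":"array","items":{"type":"number"}},"force":{"type":"number"}},"required":["series"]}

```bash
mkdir -p pics; cat > h.py <<'E'
import numpy as np, cv2
from plant import ctrl, cams, models
def P(c):
    R=cv2.Rodrigues(np.array(c["rvec"],float))[0]; t=np.array(c["tvec"],float).reshape(3,1)
    return np.array(c["intrinsics"])@np.hstack([R,t])
def tri(obs): # [(P,uv)]
    A=[]
    for p,(u,v) in obs: A+= [u*p[2]-p[0], v*p[2]-p[1]]
    A=np.array(A); X=np.linalg.lstsq(A[:,:3],-A[:,3],rcond=None)[0]
    res=[np.round(proj(p,X)-np.array(uv),1).tolist() for p,uv in obs]
    return X,res
def proj(p,X):
    w=p@np.append(X,1); return w[:2]/w[2]
def onz(p,uv,z):
    u,v=uv; A=np.array([u*p[2]-p[0], v*p[2]-p[1]])
    return np.linalg.solve(A[:,:2],-A[:,2]*z-A[:,3])
E
python3 - <<'E'
from h import *
o=ctrl.get_obs(); print(ctrl.finger_overhang,o["ee_pos"],np.round(o["tool_rot"],3),o["finger_gap"],o["clock"])
c={n:cams.read_camera(n) for n in("scene","top","wrist")}
for n in c: cv2.imwrite(f"pics/{n}0.png",c[n]["frame"][...,::-1])
for th in["lever","weight_mid","eye","fixture","pin_tip","fork","grease_tin","ball_bearing","cup","ratchet"]:
    ob=[]
    for n in c:
        r=models.place_of(c[n],th)
        if r: print(th,n,[(round(x["p"],2),np.round(x["centre"],1).tolist()) for x in r[:2]])
        if r and r[0]["p"]>.3: ob.append((P(c[n]),r[0]["centre"]))
    if len(ob)>1: X,res=tri(ob); print("   ",np.round(X,1),res)
E
```

```text
11.0 [ 171.87176197 -600.54367021  215.86312302] [[ 0.961  0.275 -0.   ]
 [ 0.275 -0.961  0.001]
 [-0.    -0.001 -1.   ]] 93.75697404121433 0.0
lever scene [(0.66, [374.3, 245.0]), (0.2, [362.7, 208.3])]
lever top [(0.95, [381.4, 172.7])]
    [ 657.5 -237.2    1.7] [[0.6, -0.2], [-0.3, 0.7]]
weight_mid scene [(0.6, [331.8, 245.6])]
weight_mid top [(0.61, [440.8, 204.7]), (0.42, [369.0, 208.5])]
    [ 457.4 -370.2  167.5] [[16.2, -5.4], [-6.7, 17.9]]
eye top [(0.84, [353.1, 242.6])]
fixture top [(0.55, [263.5, 186.1])]
pin_tip top [(0.88, [260.1, 181.7]), (0.71, [324.1, 147.4])]
fork scene [(0.79, [245.7, 220.5]), (0.17, [385.5, 290.6])]
fork top [(0.84, [284.9, 260.6])]
    [348.9 102.1  17.1] [[0.4, -0.1], [-0.2, 0.5]]
grease_tin scene [(0.78, [362.3, 208.2])]
grease_tin top [(0.82, [324.2, 146.6]), (0.5, [385.6, 172.6])]
    [752.7 -34.2  11.1] [[0.4, -0.1], [-0.2, 0.5]]
ball_bearing scene [(0.66, [383.9, 292.9])]
ball_bearing top [(0.56, [440.9, 205.4]), (0.24, [181.8, 208.6])]
    [ 538.3 -443.4    0.8] [[0.7, -0.2], [-0.3, 0.7]]
cup scene [(0.66, [401.3, 274.8])]
cup top [(0.92, [424.8, 177.1]), (0.37, [263.2, 187.2])]
    [ 643.2 -394.4   -9.8] [[0.8, -0.3], [-0.4, 0.8]]
ratchet top [(0.72, [178.2, 209.9])]
```

```bash
python3 - <<'E'
import cv2
t=cv2.imread("pics/top0.png");s=cv2.imread("pics/scene0.png")
cv2.imwrite("pics/t1.png",cv2.resize(t[110:310,140:480],None,fx=2.35,fy=2.35,interpolation=cv2.INTER_CUBIC))
cv2.imwrite("pics/s1.png",cv2.resize(s[150:350,160:480],None,fx=2.5,fy=2.5,interpolation=cv2.INTER_CUBIC))
E
```

```text
(no output)
```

View pics/t1.png

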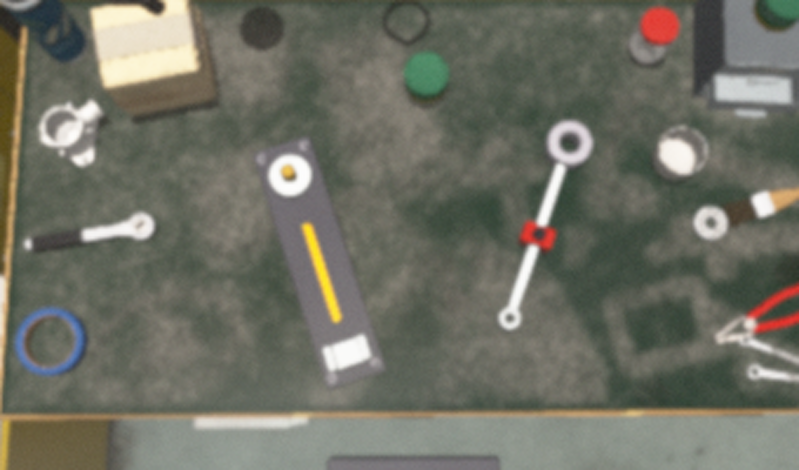

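View pics/s1.png

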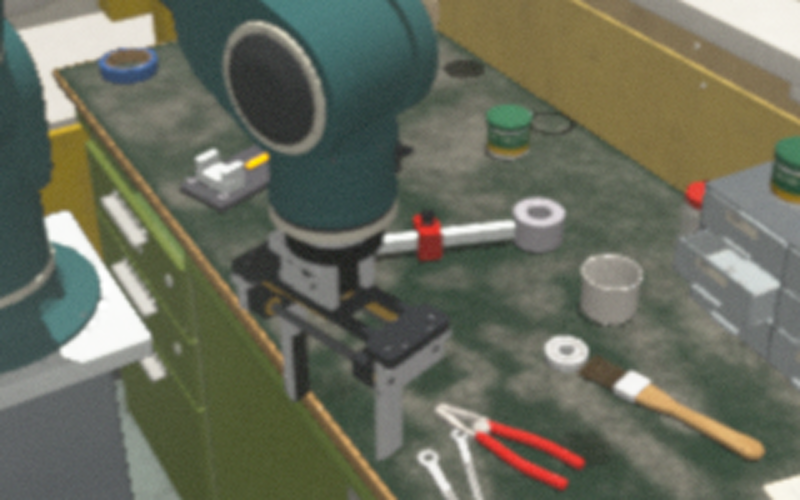

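The top picture shows the lever with its hub at about (382,171), the red weight at (369,210) and the eye at (357,245). The fixture pin is at (262,183) and the fork at about (287,260). The scene view agrees, although the arm hides the pin and eye there. The network's first "weight" hit in the top view was really the bearing, so I'll use the second.

```bash
python3 - <<'E'
from h import *
c={n:cams.read_camera(n) for n in("scene","top","wrist")}
t=P(c["top"]);s=P(c["scene"]);w=P(c["wrist"])
for n in c: 
    R=cv2.Rodrigues(np.array(c[n]["rvec"],float))[0]; print(n,"cam at",np.round(-R.T@np.array(c[n]["tvec"]).ravel()),"axis",np.round(R[2],2),"f",c[n]["intrinsics"][0][0])
hub=np.array([657.5,-237.2]); hub2=onz(t,(381.4,172.7),0); eye=onz(t,(353.1,242.6),0)
print("hub",hub2,"eye",eye,np.linalg.norm(eye-hub2))
X,r=tri([(t,(369,208.5)),(s,(331.8,245.6))]); print("wt",X,r)
u=(eye-hub2)/np.linalg.norm(eye-hub2); print("wt x",(X[:2]-hub2)@u, "perp",(X[1]-hub2[1])*u[0]-(X[0]-hub2[0])*u[1])
wx=(X[:2]-hub2)@u; print("balance",bx:=(.4*wx+.08*186)/.88, hub2+bx*u)
pin=onz(t,(260.1,181.7),62); fork=onz(t,(284.9,260.6),32); print("pin",pin,"fork",fork,np.linalg.norm(fork-pin))
print("yaw lever",np.arctan2(u[1],u[0]),"yaw fix",np.arctan2(*(fork-pin)[::-1]))
E
```

```text
scene cam at [ -165. -1265.   905.] axis [ 0.43  0.75 -0.5 ] f 481.5251061068387
top cam at [ 282.   -3. 1470.] axis [ 0.18 -0.01 -0.98] f 425.14907651861927
wrist cam at [ 240. -581.  384.] axis [-0.24 -0.07 -0.97] f 293.65747319679633
hub [ 660.39817787 -238.73349695] eye [ 411.67271518 -132.39552833] 270.5034553546279
wt [ 524.94725143 -187.12273476   17.79123713] [[-0.4, 0.9], [0.8, -0.2]]
wt x 144.83466730092337 perp 5.791665980841863
balance 82.7430305913288 [ 584.3167151  -206.20627552]
pin [614.55084409 184.64977973] fork [349.96009325 100.43924851] 277.66828951149074
yaw lever 2.7375797635627377 yaw fix -2.833462431939193
```

Call:
move_arm(
  series=[0.5,-0.26,0,0,0,0,1,0.84,-0.44,0,0,0,0,1,0.84,-0.44,0,0,0,0,1,0.84,-0.44,0,0,0,0,1,0.84,-0.44,0,0,0,0,1,0.84,-0.44,0,0,0,0,1,0.84,-0.44,0,0,0,0,1,0.84,-0.44,0,0,0,0,1,0.84,-0.44,0,0,0,0,1,0.84,-0.44,0,0,0,0,1],
)

```text
clock: 3.05
ee_pos: [502.4, -286.0, 216.6]
tool_rot: [[0.961, 0.275, 0.0], [0.275, -0.961, -0.0], [0.0, 0.0, -1.0]]
force: [-0.8, -1.4, -0.8]
finger_gap: 94.0
finger_force: 0.0
```

Call:
move_arm(
  series=[0.84,-0.44,0,0,0,0.05,1,0.84,-0.44,0,0,0,0.08,1,0.3,-0.2,0,0,0,0.08,1,0,0,0,0,0,0.08,1,0,0,0,0,0,0.08,1,0,0,0,0,0,0.065,1,0,0,0,0,0,0,1],
)

```text
clock: 3.92
ee_pos: [586.7, -213.3, 216.4]
tool_rot: [[0.92, -0.393, -0.0], [-0.393, -0.92, -0.0], [-0.0, 0.0, -1.0]]
force: [-0.3, 0.2, -0.3]
finger_gap: 94.0
finger_force: 0.0
```

```bash
cat > look.py <<'E'
from h import *
import sys
o=ctrl.get_obs(); R=o["tool_rot"]; print("tcp",np.round(o["ee_pos"],1),"yaw",np.arctan2(R[1][0],R[0][0]),np.round(R,3)[2],o["clock"],np.round(o["q"],2))
c={n:cams.read_camera(n) for n in("scene","top","wrist")}
for n in c: cv2.imwrite(f"pics/{n}{sys.argv[1]}.png",c[n]["frame"][...,::-1])
for th,z in[("lever",0),("weight_mid",20),("eye",0),("pin_tip",62),("fork",32)]:
    ob=[]
    for n in c:
        for x in models.place_of(c[n],th)[:2]:
            print(th,n,round(x["p"],2),np.round(x["centre"],1).tolist(),np.round(onz(P(c[n]),x["centre"],z),1))
E
python3 look.py 2
```

```text
tcp [ 586.7 -213.3  216.4] yaw -0.40382698101442066 [-0.  0. -1.] 3.925 [ 0.39  0.42 -0.12  1.61  0.05  1.11 -1.72]
lever scene 0.6 [375.5, 245.9] [ 657.  -241.3]
lever top 0.65 [380.9, 172.1] [ 662.6 -237. ]
lever top 0.54 [442.8, 204.3] [ 544.8 -451.9]
lever wrist 0.68 [318.4, 124.4] [ 654.9 -239.4]
weight_mid scene 0.64 [331.8, 243.3] [ 527.5 -178.4]
weight_mid top 0.42 [369.2, 212.2] [ 514.6 -188.6]
weight_mid top 0.36 [325.1, 146.9] [750.5 -38. ]
weight_mid wrist 0.84 [321.4, 241.0] [ 515.9 -184.4]
eye scene 0.55 [291.0, 255.5] [ 395.6 -143.8]
eye top 0.61 [353.5, 244.9] [ 403.7 -133.6]
pin_tip scene 0.57 [301.7, 185.2] [604.4 156.7]
pin_tip top 0.95 [261.4, 183.7] [607.6 180.1]
fork scene 0.8 [247.0, 219.3] [346.   84.6]
fork top 0.93 [281.7, 258.4] [357.3 111.2]
```

View pics/wrist2.png

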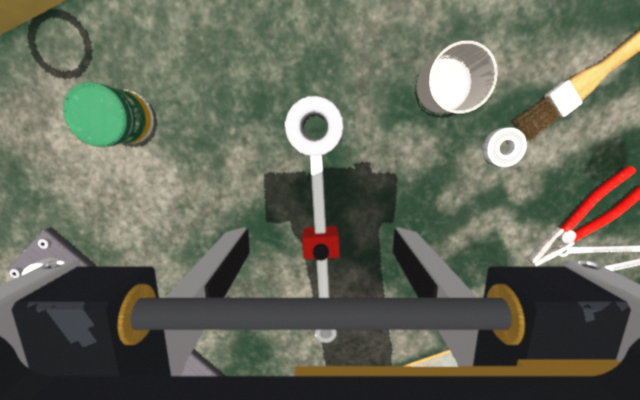

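The wrist view shows the hub top at (314,126), the weight's top face at about (321,241) and the eye at (325,335), with bare arm between hub and weight. I'll refine these with colour and shape.

```bash
python3 - <<'E'
from h import *
c=cams.read_camera("wrist");p=P(c);f=c["frame"].astype(int);t=cams.read_camera("top");s=cams.read_camera("scene")
H=onz(p,(314,126),44);E=onz(p,(325,335),40);print("hub",H,"eye",E,np.linalg.norm(E-H))
red=(f[...,0]>110)&(f[...,1]<60)&(f[...,2]<60); n,l,st,ce=cv2.connectedComponentsWithStats(red.astype(np.uint8))
for i in range(1,n):
    if st[i,4]>150: print("red",st[i],ce[i])
g=f.sum(2)
for r in(175,185,195,205,215):
    row=g[r,290:350]; i=np.where(row>420)[0]; print(r,i.min()+290,i.max()+290, onz(p,((i.min()+i.max())/2+290,r),30))
# triangulate
for th in("weight_mid","lever","pin_tip","fork"):
    ob=[]
    for im in(c,t,s):
        m=models.trace(im,th) if th=="weight_mid" else models.place_of(im,th)
        if m and m[0]["p"]>.3: ob.append((P(im),m[0]["centre"])); print(im["shot"],np.round(m[0]["centre"],1),round(m[0]["p"],2))
    if len(ob)>1: print(th,*tri(ob))
for y in(227,228,229,230): print(y,onz(p,(320,y),42))
E
```

```text
hub [ 654.78095164 -234.70230029] eye [ 394.98228596 -137.80730747] 277.27961758506905
red [561 165  74  64 743] [597.59219381 194.8102288 ]
red [575 185  65  54 676] [609.84171598 212.88017751]
red [302 227  37  33 798] [320.46365915 241.74185464]
175 311 321 [ 601.11640113 -213.60984501]
185 312 322 [ 589.28866401 -209.81555244]
195 313 322 [ 577.498067 -205.386736]
205 314 323 [ 565.25405966 -201.45321365]
215 314 324 [ 553.04040671 -196.87140187]
10 [320.1 244.9] 0.73
12 [333.2 245.1] 0.73
weight_mid [ 521.35992578 -189.51812548   23.92986738] [[3.4, -7.8], [-1.2, -0.6]]
10 [317.2 126.6] 0.6
11 [383.3 174. ] 0.57
12 [376.1 243.7] 0.78
lever [ 654.63035406 -242.85229724   10.36638194] [[3.6, -3.2], [-0.2, -0.5], [-0.7, 0.0]]
11 [261.4 179.6] 0.73
12 [299.6 184.1] 0.93
pin_tip [616.9368494  184.38003274  52.49672545] [[-0.8, 2.1], [1.5, -0.3]]
11 [285.9 259.2] 0.79
12 [248.1 220.8] 0.59
fork [355.04400464  98.39404523  15.67972583] [[-0.0, 0.1], [0.1, -0.0]]
227 [ 541.74080959 -193.43249572]
228 [ 540.54754669 -192.91970789]
229 [ 539.35213609 -192.40599711]
230 [ 538.154572  -191.8913609]
```

Call:
move_arm(
  series=[-0.13,-0.03,0.4,0,0,-0.014,1,-0.13,-0.04,0.5,0,0,-0.015,1,0,0,0.5,0,0,0,1,0,0,0.5,0,0,0,1,0,0,0,0,0,0,1],
)

```text
clock: 6.2
ee_pos: [575.1, -204.8, 120.0]
tool_rot: [[0.936, -0.351, -0.003], [-0.351, -0.936, 0.001], [-0.003, 0.0, -1.0]]
force: [-0.5, -0.1, 0.4]
finger_gap: 93.9
finger_force: 0.0
```

```bash
python3 look.py 3; python3 - <<'E'
from h import *
from scipy.optimize import least_squares
c=cams.read_camera("wrist");p=P(c);f=c["frame"].astype(int)
red=(f[...,0]>100)&(f[...,1]<70)&(f[...,2]<70); n,l,st,ce=cv2.connectedComponentsWithStats(red.astype(np.uint8))
for i in range(1,n):
    if st[i,4]>150: print("red",st[i],ce[i])
H=np.array([654.8,-234.7]);u=np.array([-.9365,.3507]);v=np.array([-u[1],u[0]])
for m in(135,140,145,150,155):
    q=np.array([proj(p,np.append(H+u*(m+a)+v*b,z)) for a in(-15,15) for b in(-23,23) for z in(0,42)])
    print(m,q.min(0),q.max(0))
E
```

```text
tcp [ 575.1 -204.8  120. ] yaw -0.35887915084072636 [-0.003  0.    -1.   ] 6.2 [ 0.39  0.5  -0.13  1.73  0.08  0.92 -1.7 ]
lever scene 0.92 [374.6, 244.5] [ 659.3 -233.3]
lever scene 0.55 [332.0, 245.2] [ 537.8 -163.5]
lever wrist 0.7 [321.3, 114.2] [ 652.6 -234.8]
weight_mid scene 0.77 [330.9, 246.0] [ 516.9 -189.8]
weight_mid top 0.47 [365.6, 210.6] [ 520.3 -176.2]
weight_mid wrist 0.74 [319.2, 261.3] [ 520.6 -183. ]
eye scene 0.65 [294.5, 254.5] [ 407.8 -144.8]
eye scene 0.51 [300.0, 186.6] [649.2 254.3]
eye top 0.66 [353.5, 245.7] [ 401.  -133.6]
eye top 0.32 [179.2, 210.1] [528.6 472.7]
eye wrist 0.95 [322.1, 357.3] [ 395.1 -139.1]
pin_tip scene 0.81 [299.8, 185.6] [596.7 157.6]
pin_tip top 0.87 [261.5, 182.8] [610.7 179.8]
pin_tip wrist 0.69 [322.8, 357.7] [ 447.3 -159.1]
pin_tip wrist 0.24 [320.0, 263.6] [ 537.3 -190.3]
fork wrist 0.33 [321.3, 356.7] [ 423.4 -148.7]
red [ 297  245   49   45 1604] [320.88029925 266.19201995]
135 [295.03480677 231.73551095] [345.90343284 277.90111461]
140 [295.16296119 236.23963255] [345.79342019 282.73852086]
145 [295.2899213  240.70729967] [345.68443305 287.53207222]
150 [295.41570373 245.13895311] [345.57645713 292.28236235]
155 [295.54032478 249.53502657] [345.46947844 296.98997428]
```

View pics/wrist3.png

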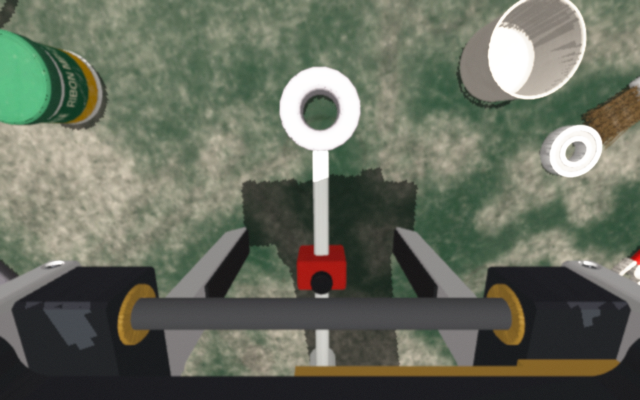

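The wrist view shows the arm straight along column 320, the hub at (320,109) and the weight at rows 245–290. That puts the weight at x ≈ 149 mm and the balance point at about 84.5 mm, which is where the tool now stands. I'll descend and grip.

Call:
move_arm(
  series=[0,0,0.4,0,0,0,1,0,0,0.5,0,0,0,1,0,0,0.5,0,0,0,1,0,0,0.4,0,0,0,1,0,0,0.2,0,0,0,1,0,0,0.08,0,0,0,1,0,0,0,0,0,0,1],
  force=50,
)

```text
clock: 8.02
ee_pos: [576.2, -205.2, 17.7]
tool_rot: [[0.936, -0.351, 0.0], [-0.351, -0.936, -0.0], [0.0, -0.0, -1.0]]
force: [0.1, -1.3, 0.2]
finger_gap: 93.7
finger_force: 0.0
```

Call:
move_arm(
  series=[0,0,0,0,0,0,-1,0,0,0,0,0,0,-1,0,0,0,0,0,0,-1,0,0,0,0,0,0,-1,0,0,0,0,0,0,-1,0,0,0,0,0,0,-1,0,0,0,0,0,0,-1,0,0,0,0,0,0,-1],
  force=50,
)

```text
clock: 9.02
ee_pos: [576.0, -205.1, 17.4]
tool_rot: [[0.936, -0.351, -0.0], [-0.351, -0.936, 0.0], [-0.0, -0.0, -1.0]]
force: [0.4, -0.0, 0.0]
finger_gap: 17.7
finger_force: 0.0
```

Call:
move_arm(
  series=[0,0,0,0,0,0,-1,0,0,0,0,0,0,-1,0,0,0,0,0,0,-1],
  force=50,
)

```text
clock: 9.4
ee_pos: [576.0, -205.1, 17.4]
tool_rot: [[0.936, -0.351, -0.0], [-0.351, -0.936, 0.0], [-0.0, -0.0, -1.0]]
force: [-0.0, -1.1, -0.4]
finger_gap: 13.8
finger_force: 50.0
```

```bash
python3 - <<'E'
from h import *
o=ctrl.get_obs(); print(o["force"],o["ft_torque"],o["finger_gap"],o["finger_force"])
E
```

```text
[-0.01049125 -1.09062545 -0.42311653] [ 0.1456538  -0.00662621  0.15257735] 13.808826847286554 49.99734878540039
```

Call:
move_arm(
  series=[0,0,-0.1,0,0,0,-1,0,0,-0.2,0,0,0,-1,0,0,-0.2,0,0,0,-1,0,0,-0.1,0,0,0,-1,0,0,0,0,0,0,-1,0,0,0,0,0,0,-1],
)

```text
clock: 10.15
ee_pos: [575.8, -205.1, 47.2]
tool_rot: [[0.936, -0.351, -0.0], [-0.351, -0.936, 0.0], [-0.0, -0.0, -1.0]]
force: [-0.0, -0.4, -8.5]
finger_gap: 13.8
finger_force: 50.0
```

```bash
python3 - <<'E'
from h import *
o=ctrl.get_obs(); print(o["force"],o["ft_torque"],o["finger_gap"],o["finger_force"],np.round(o["tool_rot"],3),o["ee_pos"])
c=cams.read_camera("wrist");p=P(c);f=c["frame"].astype(int); cv2.imwrite("pics/w4.png",f[...,::-1])
for th in("lever","eye","weight_mid"):
    for x in models.place_of(c,th)[:1]: print(th,x["p"],x["centre"])
print(onz(p,(320,109),0))
E
```

```text
[-0.03332602 -0.3835752  -8.52010636] [0.02466138 0.04931659 0.0730203 ] 13.830376876139992 49.987412095069885 [[ 0.936 -0.351 -0.   ]
 [-0.351 -0.936  0.   ]
 [-0.    -0.    -1.   ]] [ 575.80065974 -205.06372497   47.17877919]
weight_mid 0.76 [320.9, 334.3]
[ 652.87635685 -233.9362535 ][ WARN:0@0.832] global loadsave.cpp:1063 imwrite_ Unsupported depth image for selected encoder is fallbacked to CV_8U.
```

View pics/w4.png

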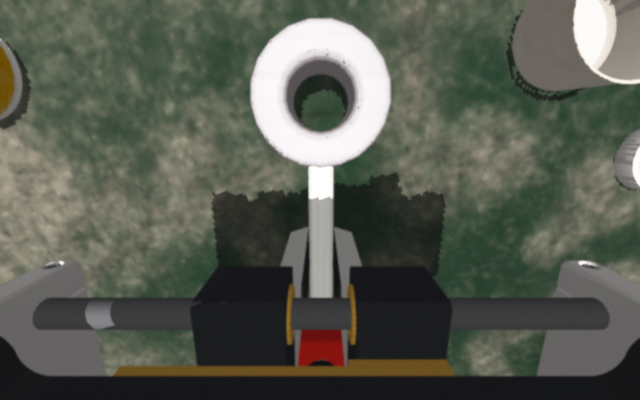

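The lever hangs level: the force is 8.5 N, the moment is near zero and the hub in view is symmetric about column 320. Next I'll lift it and go beside the pin to measure the fixture.

Call:
move_arm(
  series=[0,0,-0.2,0,0,0,-1,0,0,-0.4,0,0,0,-1,0,0,-0.5,0,0,0,-1,0,0,-0.5,0,0,0,-1,0,0,-0.5,0,0,0,-1,0,0,-0.5,0,0,0,-1,0,-0.1,-0.4,0,0,0,-1,-0.1,-0.3,-0.3,0,0,0,-1,-0.2,-0.5,-0.1,0,0,0,-1,-0.2,-0.55,0,0,0,0,-1],
)

```text
clock: 11.6
ee_pos: [578.0, -126.8, 218.7]
tool_rot: [[0.936, -0.351, 0.001], [-0.351, -0.936, 0.0], [0.001, -0.0, -1.0]]
force: [1.2, 1.0, -8.2]
finger_gap: 13.7
finger_force: 50.0
```

Call:
move_arm(
  series=[-0.2,-0.55,0,0,0,0,-1,-0.2,-0.55,0,0,0,0,-1,-0.2,-0.55,0,0,0,0,-1,-0.2,-0.5,0,0,0,0,-1,-0.15,-0.35,0,0,0,-0.02,-1,-0.1,-0.17,0,0,0,-0.04,-1,0,0,0,0,0,-0.05,-1,0,0,0,0,0,-0.06,-1,0,0,0,0,0,-0.06,-1,0,0,0,0,0,-0.06,-1],
)

```text
clock: 12.85
ee_pos: [575.3, 15.1, 217.8]
tool_rot: [[0.995, 0.101, 0.0], [0.101, -0.995, -0.0], [0.0, 0.0, -1.0]]
force: [-0.6, 0.0, -9.0]
finger_gap: 13.6
finger_force: 50.0
```

Call:
move_arm(
  series=[0,0,0,0,0,-0.06,-1,0,0,0,0,0,-0.04,-1,0,0,0,0,0,-0.03,-1,0,0,0,0,0,0,-1,0,0,0,0,0,0,-1],
)

```text
clock: 13.48
ee_pos: [575.4, 15.0, 217.6]
tool_rot: [[0.955, 0.296, -0.0], [0.296, -0.955, -0.0], [-0.0, 0.0, -1.0]]
force: [0.6, 0.4, -8.8]
finger_gap: 13.3
finger_force: 50.0
```

```bash
python3 look.py 5; python3 - <<'E'
from h import *
o=ctrl.get_obs(); print(o["force"],o["ft_torque"],o["finger_gap"],o["ee_pos"])
E
```

```text
tcp [575.4  15.  217.6] yaw 0.30010457767321064 [-0.  0. -1.] 13.475 [ 0.19  0.35 -0.34  1.73  0.13  1.09 -1.46]
lever scene 0.71 [329.8, 160.5] [884.6 403.5]
weight_mid scene 0.76 [302.1, 169.4] [714.5 352.7]
weight_mid wrist 0.73 [318.3, 335.4] [360.9 -46.6]
eye scene 0.94 [274.8, 185.6] [566.5 316. ]
eye scene 0.57 [401.2, 275.8] [ 628.5 -407.2]
eye top 0.17 [441.3, 201.6] [ 554.5 -447.2]
pin_tip scene 0.65 [248.9, 171.0] [484.3 376.3]
pin_tip scene 0.6 [301.3, 186.1] [599.5 151.1]
pin_tip top 0.71 [259.8, 184.8] [603.8 185.5]
pin_tip wrist 0.94 [182.1, 117.7] [608.  179.4]
fork scene 0.74 [245.2, 219.6] [339.8  86. ]
fork top 0.73 [284.3, 258.9] [355.6 102.5]
[ 0.47353585  0.11676091 -9.20735443] [ 0.00967057 -0.00900444  0.01092929] 13.477048522216078 [575.50887282  14.86723584 217.4342826 ]
```

View pics/wrist5.png

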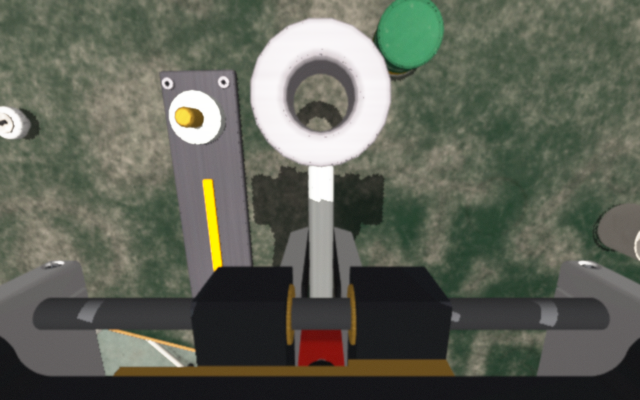

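The wrist view shows the brass pin top at (182,117), the seat at (195,117), the yellow stripe from (208,180) to (217,268), and the hub still at (320,92) as at the lift, so nothing has slipped.

```bash
python3 - <<'E'
from h import *
o=ctrl.get_obs();T=np.array(o["ee_pos"]);R=np.array(o["tool_rot"])
c=cams.read_camera("wrist");p=P(c);f=c["frame"].astype(int)
hsv=cv2.cvtColor(c["frame"],cv2.COLOR_RGB2HSV)
y=((hsv[...,0]>18)&(hsv[...,0]<35)&(hsv[...,1]>170)&(hsv[...,2]>120)).astype(np.uint8); y[265:]=0
n,l,st,ce=cv2.connectedComponentsWithStats(y)
for i in range(1,n):
    if st[i,4]>100:
        print(st[i],ce[i]); yy,xx=np.where(l==i)
        if st[i,3]>40:
            mid=np.array([[xx[yy==r].mean(),r] for r in range(yy.min()+3,yy.max()-2)])
            a=np.polyfit(mid[:,1],mid[:,0],1); W=[onz(p,(np.polyval(a,r),r),12) for r in(mid[0,1],mid[-1,1])]
            d=W[0]-W[1]; yaw=np.arctan2(d[1],d[0]); print("stripe",W,"yaw",yaw)
D=np.array([np.cos(yaw),np.sin(yaw)]);N=np.array([-D[1],D[0]])
for name,uv,z in(("pin",(182.1,117.7),62),("seat",(195,117.3),32)):
    X=onz(p,uv,z); print(name,X,"offset of stripe line",(X-W[0])@N, "along",(X-W[0])@D)
# dark plate edges
for uvs in(((162,72),(181,200)),((235,72),(245,200))):
    a,b=[onz(p,q,12) for q in uvs]; d=a-b; print("edge yaw",np.arctan2(d[1],d[0]),a,b)
# hub in tool frame: bore top circle
g=cv2.GaussianBlur(c["frame"],(3,3),0).sum(2) if 0 else f.sum(2)
m=(g>540).astype(np.uint8); m[170:]=0
cn=max(cv2.findContours(m,cv2.RETR_EXTERNAL,cv2.CHAIN_APPROX_NONE)[0],key=len); print("bbox",cv2.boundingRect(cn))
(e,ax,_)=cv2.fitEllipse(cv2.convexHull(cn[cn[:,0,1]<110]) ); print("hub ellipse",e,ax)
for zt in(244,):
  for uv in((e[0],e[1]),(320.5,92),(320,96)):
    h=onz(p,uv,zt)-T[:2]; print("hub in tool",R[:2,0]@h,R[:2,1]@h)
Rc=cv2.Rodrigues(np.array(c["rvec"],float))[0]; print("cam",-Rc.T@np.array(c["tvec"]).ravel())
E
```

```text
[176 108  19  18 277] [184.76895307 116.48736462]
[203 179  20  86 861] [212.05574913 221.14518002]
stripe [array([533.3600349 , 155.78433676]), array([428.13377847, 120.85663929])] yaw 0.3204865623132343
pin [607.99049469 179.376774  ] offset of stripe line -1.1195498550614398 along 78.26273207286394
seat [609.61113528 178.52454028] offset of stripe line -2.4389375315614803 along 79.53237547599439
edge yaw 0.3256163665734809 [646.85107618 233.68902992] [499.59617525 183.9707328 ]
edge yaw 0.31161472747494035 [672.24841692 151.50408965] [524.40541812 103.88255248]
bbox (251, 18, 139, 152)
hub ellipse (320.2325439453125, 90.51896667480469) (139.08624267578125, 145.473876953125)
hub in tool 86.2590266462045 -0.7741819126688905
hub in tool 85.62973833226579 -0.6541691697524987
hub in tool 83.92322734226892 -0.8824292384177616
cam [642.71873457  36.05655894 384.82553123]
```

Call:
move_arm(
  series=[-0.15,0,0,0,0,0,-1,-0.35,0,0,0,0,0,-1,-0.5,0,0,0,0,0,-1,-0.5,0,0,0,0,0,-1,-0.5,0,0,0,0,0,-1,-0.3,0,0,0,0,0,-1,-0.1,0,0,0,0,0,-1,0,0,0,0,0,0,-1,0,0,0,0,0,0,-1],
)

```text
clock: 15.55
ee_pos: [461.5, -20.4, 217.4]
tool_rot: [[0.955, 0.297, 0.0], [0.297, -0.955, 0.0], [0.0, -0.0, -1.0]]
force: [0.1, -0.4, -7.3]
finger_gap: 13.8
finger_force: 50.0
```

```bash
python3 look.py 6 | grep -E "tcp|wrist"
```

```text
tcp [461.5 -20.4 217.4] yaw 0.3011511943594163 [ 0. -0. -1.] 15.55 [ 0.29  0.14 -0.34  1.99  0.05  1.02 -1.34]
weight_mid wrist 0.8 [321.2, 335.6] [247.8 -86.2]
fork wrist 0.84 [211.4, 242.3] [349.   93.1]
```

View pics/wrist6.png

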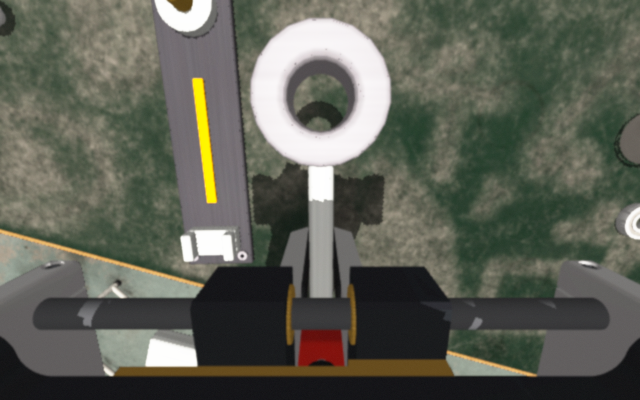

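The fork comes out at (349,93), which agrees with the pin and stripe (347,93). The fixture yaw is therefore 0.320, and the TCP target is (527.6, 151.7, 119.4).

Call:
move_arm(
  series=[0.1,-0.1,0,0,0,0,-1,0.25,-0.3,0,0,0,0,-1,0.4,-0.5,0,0,0,0,-1,0.4,-0.5,0,0,0,0,-1,0.4,-0.5,0,0,0,0,-1,0.35,-0.5,0,0,0,0,-1,0.25,-0.32,0,0,0,0,-1,0.13,-0.17,0,0,0,0,-1,0,0,0,0,0,-0.012,-1,0,0,0,0,0,0,-1],
)

```text
clock: 17.7
ee_pos: [526.9, 150.2, 217.4]
tool_rot: [[0.949, 0.314, -0.0], [0.314, -0.949, -0.0], [-0.0, 0.0, -1.0]]
force: [-0.3, 0.1, -8.3]
finger_gap: 13.3
finger_force: 50.0
```

Call:
move_arm(
  series=[0,0,0.1,0,0,0,-1,0,0,0.2,0,0,0,-1,0,0,0.3,0,0,0,-1,0,0,0.3,0,0,0,-1,0,0,0.3,0,0,0,-1,0,0,0.2,0,0,0,-1,0,0,0.1,0,0,0,-1,0,0,0,0,0,0,-1,0,0,0,0,0,0,-1],
)

```text
clock: 18.82
ee_pos: [527.2, 151.2, 142.9]
tool_rot: [[0.949, 0.314, 0.001], [0.314, -0.949, 0.0], [0.001, -0.0, -1.0]]
force: [-0.3, -0.5, -8.6]
finger_gap: 13.5
finger_force: 50.0
```

```bash
python3 look.py 7 | grep -E "tcp|wrist|scene"; python3 - <<'E'
from h import *
o=ctrl.get_obs();T=np.array(o["ee_pos"]);R=np.array(o["tool_rot"]);print(T,np.arctan2(R[1,0],R[0,0]),o["force"],o["ft_torque"],o["clock"])
D=np.array([np.cos(.32),np.sin(.32)]);x=R[:2,0];y=R[:2,1]
hub=T[:2]+85.5*x-.7*y; print("hub",hub,"eye",hub-275*x,"fork exp",np.array([608.5,179.3])-275*D)
E
```

```text
tcp [527.2 151.2 142.9] yaw 0.319648778521395 [ 0.001 -0.    -1.   ] 18.825 [ 0.    0.4  -0.42  1.86  0.2   0.92 -1.76]
lever scene 0.85 [302.4, 167.2] [746.3 407.8]
weight_mid scene 0.55 [270.6, 176.1] [573.3 366.1]
weight_mid wrist 0.91 [319.9, 335.2] [372.2 102. ]
eye scene 0.64 [245.5, 195.5] [431.5 301.6]
pin_tip scene 0.74 [299.8, 184.5] [601.1 165.5]
pin_tip wrist 0.7 [321.7, 106.2] [609.3 178.3]
fork scene 0.85 [246.3, 218.8] [345.2  88.9]
[526.96592432 151.15161821 142.44072366] 0.31968159700977117 [-3.43755565e-01 -3.42556371e-03 -9.10311788e+00] [-0.00325692 -0.01649512 -0.0022547 ] 19.725
hub [607.91412691 178.68575114] eye [346.84685687  92.26306732] fork exp [347.46026003  92.79419583]
```

View pics/wrist7.png

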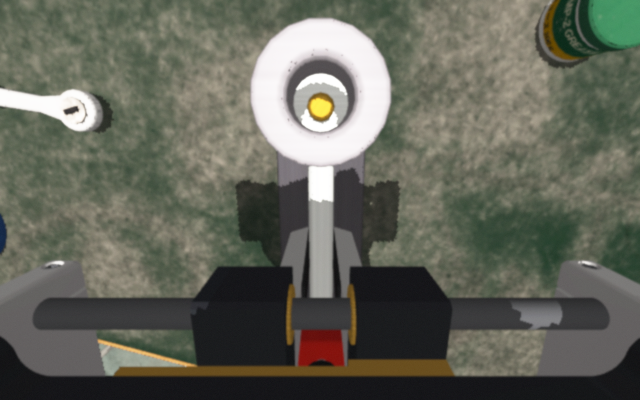

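The bore now frames the pin: pin at (321,106), bore around it. The lever's look in the fingers hasn't changed. Now the last 23 mm down.

Call:
move_arm(
  series=[0.02,0,0.08,0,0,0,-1,0,0,0.12,0,0,0,-1,0,0,0.12,0,0,0,-1,0,0,0.1,0,0,0,-1,0,0,0.05,0,0,0,-1,0,0,0,0,0,0,-1,0,0,0,0,0,0,-1,0,0,0,0,0,0,-1],
)

```text
clock: 20.72
ee_pos: [528.0, 151.5, 119.2]
tool_rot: [[0.949, 0.314, 0.0], [0.314, -0.949, 0.0], [0.0, -0.0, -1.0]]
force: [0.9, -0.0, -8.8]
finger_gap: 13.6
finger_force: 50.0
```

```bash
python3 - <<'E'
from h import *
c=cams.read_camera("wrist");s=cams.read_camera("scene");o=ctrl.get_obs();print(o["ee_pos"],np.round(o["qd"],3),o["force"],o["finger_gap"],o["clock"])
p=P(c);R=np.array(o["tool_rot"]);T=np.array(o["ee_pos"])
for th in("pin_tip","weight_mid"):
    for x in models.place_of(c,th)[:1]: print(th,x["p"],x["centre"],onz(p,x["centre"],62))
hub=T[:2]+R[:2,0]*85.5-R[:2,1]*.7; print("hub",hub)
f=c["frame"][0:180,230:410,::-1]; g=s["frame"][140:260,200:360,::-1]
cv2.imwrite("pics/f8.png",np.hstack([cv2.resize(f,(360,360)),cv2.resize(g,(430,360),interpolation=cv2.INTER_CUBIC)]))
E
```

```text
[527.99178896 151.45371658 119.07946691] [ 0.001 -0.    -0.001 -0.002 -0.002 -0.    -0.001] [ 0.13613068 -0.30662222 -8.70638659] 13.582381884008212 20.825
pin_tip 0.81 [322.3, 106.5] [608.57807825 177.66741577]
weight_mid 0.63 [319.2, 335.7] [422.45281973 118.87524682]
hub [608.94098138 178.98493542]
```

View pics/f8.png

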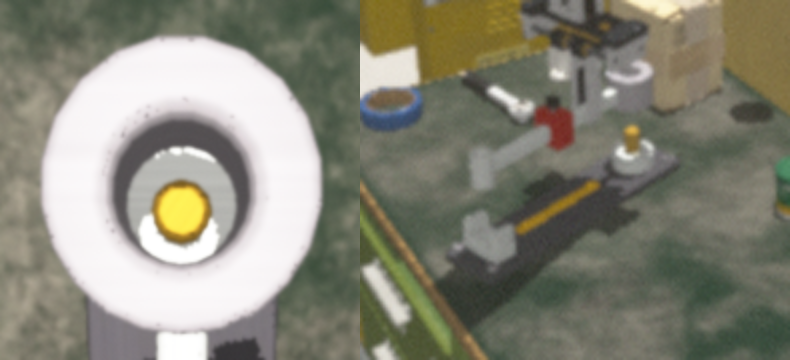

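The pin sits centred in the bore at (181,210) of the crop. In the scene view the lever hangs level above the fixture, with the eye over the fork.

```bash
python3 -c "
from plant import ctrl
print(ctrl.hand_in())"
```

```text
the job is handed in; nothing more can be done
None
```

I handed the job in at about 21 s with the lever held still and level about 4 cm above the pin. By my measurements the hub bore is within about 2 mm of the pin's axis, the small eye is over the fork, and the grip is within a few millimetres of the balance point.

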